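Slide the coated glass plate into the plate reader and shut the gate

ROBOT

A 6-joint arm with a two-finger parallel gripper is mounted at the origin on the work surface. World frame = base frame: x ahead of the robot, y to its left, z up, the work surface at z = 0. Lengths are in m, angles in rad, forces in N, time in s.
With the tool pointing down it reaches from about 0.225 to 0.875 m from the base axis. Payload 3.4 kg.
Tool frame: the origin (TCP) lies between the finger pads; the fingertips stand 8 mm ahead of it and the grasp point (between the pads) lies 11 mm behind it; z points along the fingers, y is the line along which they close (so a half turn about z gives the same grasp; the last joint's range is limited). The gripper opens to 85 mm and grips with 20 to 120 N. Pads are 22 mm wide; open, the fingers measure 114 mm over their backs; the gripper's body (76 mm by 85 mm) begins 54 mm behind the grasp point. The pads swing forward as they close: fully open they stand 13 mm farther back than shut.
Start: joints at [1.19, 0.276, 1.505, -0, 1.361, -0.121], TCP at [0.148, 0.556, 0.239] pointing down, gripper open.
Joint ranges: [-2.89, 2.89], [-0.75, 2.08], [0.22, 2.7], [-1.18, 4.32], [0.11, 2.71], [-2.7, 2.7]. Speed limits (rad/s): [2.57, 2.57, 3.14, 3.14, 3.14, 3.14].

INTERFACE

Orientations are given as a unit quaternion [w, x, y, z].
In Python, from rig import manip, optics, finder gives the robot as it stands.
- The arm moves only by the tool servo_tool, never from a script. Its argument "increments" is a list of rows, each a list of 7 numbers: the shift along the tool's x, y, z in cm, then the turn, a rotation vector about the tool's x, y, z in degrees, then the closure, from -1 (fully open) to 1 (shut). In form: [[x, y, z, rx, ry, rz, gripper], ...]. A call has exactly 5 rows; each row shifts and turns the commanded pose from where the row before left it, along the tool's axes as they then stand; what a row does not reach is not made up. A row lasts 1/10 s, in which the tool goes at most 50 mm and 8.59 degrees, less where a joint would pass 70% of its speed; a pose out of reach is approached as far as the arm can. A call is refused whole if a number of a shift passes 5 or a number of a turn 8.59, either way. A call with a gripper value outside its range is refused whole. The fingers move at their own pace and stop on an object; "squeeze" is the grip in N (left out, the last holds). Time passes only in rows, so rows that do not move let the fingers close, or fill a call up. It gives the time, the measured TCP pose, the force, the opening and the grip force at its end, in the units of the state.
- manip.get_state(): the state, without advancing time (a new reading comes with each control period).
- optics.get_image(name): name is "scene" or "side" or "wrist"; returns the picture (480x640x3 uint8, red, green, blue); there is no depth.
- optics.get_calibration(name): a dict with "fov_y" (degrees; the focal length in pixels is half the picture's height over the tangent of half this angle, whatever the lens; pixels are square), "cx", "cy" (the principal point, pixels), "dist_coeffs" ([k1, k2, p1, p2, k3] as OpenCV has them; the pictures are not rectified), "world_to_cam" (4x4, takes a point from world to camera coordinates). Camera axes: x right, y down, z forward; pixel columns grow to the right and rows downward; lengths in m; the calibration is good to about 2 mm. A picture is of the moment at which its call begins: read the wrist's pose just before it. get_calibration takes no time and is no camera call; for the wrist camera it gives the pose at the moment of the call.
- manip.sign_off(): hands the job in; it is judged then, once.
Trained networks look in the newest picture that a camera, given by its name, has taken for a name from the list of things; names that differ only in an ending like _2 or _b are one class to them, and where a whole thing is asked for, a point or a joint stands for the part that bears it (a point fixed in the world has none). Each returns a list of dicts, best first, with "p" (0 to 1); they miss things now and then, are a little off and sometimes report something else, mostly with a low value. They report only what shows in the picture. A call takes as long as a camera call.
- finder.silhouettes(label, camera): "region" (480x640 bool, what is visible of it) and "box" ([centre column, centre row, width, height] in pixels, round what is visible of it).
- finder.tip_of(label, camera): "at" ([column, row] in pixels: a listed point, or the origin of a listed thing).
The state is a dict: "clock": time; "qpos": joint angles; "qd": joint speeds; "effort": joint torques, N m; "position": TCP position; "ee_rot": TCP orientation; "contact_force": force on the tool from outside, world axes, zero at the start; "moment": the same for the moment, N m; "width": finger opening in m; "gripper_force": force on a finger pad.
Only numpy, scipy, OpenCV 4.12 (cv2) and the standard library are available. Lean on these libraries where they do the work, as an engineer would, in place of code of your own. Each camera call takes 0.05 s, during which the arm holds its last target. There are 200 camera calls.

TASK

Load the coated glass plate lying on the reader's white deck: press lightly on the blue rubber band on its top and slide it squarely between the guides, under the sprung bar, until it is fully home against the end stop, then lift off and swing the orange gate bar shut behind it. Move the plate only by its top face, never by pushing on its edges, and never press on it with more than 35 N, as it would crack. Leave the bottle, the jar and the beaker standing where they are.

Things in the scene. Friction and masses are not known exactly. Their poses are not given: they have to be found in the camera images.
- reader: Fixed low plate reader. Origin: at table level under the centre of the plate's home place; x points from the loading end (near the robot) to the end stop, y left, z up. White flat deck, top 12 mm above the table, x -280 to +75 mm, |y| to 105 mm; a green line at x = -62 mm shows just behind a home plate. Behind the stop (x +75 to +110 mm) a grey housing 50 mm high
- home (a point): Point on the deck top at x = y = 0 of the reader, axes as the reader's: the plate's underside centre lies here when fully home. End stop face 60 mm ahead (+x), 12 mm high. Two aluminium guides, 12 mm high, 84 mm apart (42 mm either side), run from x = -36 to +60 mm; from -36 to -64 mm they flare out to about 110 mm as a funnel
- bridge (a point): Middle of the top of the grey bridge that spans the guides (44 mm above the deck; x +18 to +52 mm of the reader, |y| to 70 mm). Under it, at x = +35 mm, hangs a sprung round black bar (radius 6 mm, lowest point 1.5 mm above the deck). The plate's leading edge must push it up; it then presses on the plate with about 8 N, so the slide meets a bump of about 4 to 8 N some 30 mm before home
- plate: Loose rigid glass plate, 120 mm (its x) by 80 mm (its y) by 3 mm, about 75 g, lying flat on the deck before the guides; too thin to pick up. Origin: centre of its underside. x points to the end that goes in first (white with spots); a blue rubber grip band 1 mm high covers the near half of its top. It slides easily on the deck (friction about 0.13); the band grips fingers well (about 0.65), bare glass hardly. Cracks if the fingers load it with over 35 N
- press_zone (a point): Centre of the top of the blue rubber band (52 mm by 74 mm): 30 mm behind the plate's centre, 4 mm above its underside; the place to press. It stays clear of the bridge when the plate is home; axes as the plate's
- gate (a joint): Angle of the orange gate bar, rad: 0 = open outwards, 2.0 = shut (at a fixed limit) lying along -y of the reader across the deck, 4 mm behind the near edge of a home plate. It grows anticlockwise seen from above. Turning it takes about 1 N at the knob, and it stays where it is left
- gate_pivot (a point): Upright axis of the gate, at x = -70 mm, y = +85 mm of the reader, on the deck top; a 20 mm boss 17 mm high stands there
- gate_knob (a point): On the axis of the black upright knob (14 mm across) at the free end of the gate bar, 100 mm from the pivot, 30 mm above the deck. The knob's top is 47 mm above the deck; the bar below it is 12 mm wide, its top 10 mm above the deck
- amber_bottle: Bystander: brown glass bottle, 60 mm across, 150 mm tall, origin at the centre of its base
- white_jar: Bystander: white plastic jar, 68 mm across, 85 mm tall, origin at the centre of its base
- beaker: Bystander: clear glass beaker, 70 mm across, 90 mm tall, origin at the centre of its base

How it is judged:
On the way, in this order (a step that is already met when the one before it is completed fails the run):
1. the plate lies fully home against the end stop (within 2.5 mm), square between the guides, the gate still open (x of plate in the frame of home above -0.0025 m and distance between plate and home below 0.005 m and angle between the x axis of plate and the x axis of home, either way round below 0.06 rad and value of joint gate below 1.5 rad), for 0.2 s.
2. the gate is shut behind it (value of joint gate above 1.9 rad), for 0.2 s.
At the end, for the whole second after the job is handed in: The plate lies at rest fully home (within 2.5 mm of the end stop, 5 mm of its place in all, square within 0.06 rad) and the gate is shut (joint above 1.9 rad) (x of plate in the frame of home above -0.0025 m and distance between plate and home below 0.005 m and angle between the x axis of plate and the x axis of home, either way round below 0.06 rad and linear speed of plate below 0.01 m/s and value of joint gate above 1.9 rad); the robot touches nothing.
It fails at once if the fingers load the plate with more than 35 N (it cracks) (contact force between the fingers and plate above 35 N).
It fails at once if the plate is pushed by an edge: the fingers touch it while the grasp point is beyond the plate's outline (contact force between the fingers and plate above 1 N and (x of the grasp point in the frame of plate below -0.062 m or x of the grasp point in the frame of plate above 0.062 m or y of the grasp point in the frame of plate below -0.042 m or y of the grasp point in the frame of plate above 0.042 m)).
It fails at once if the bottle is moved by more than 30 mm or tipped (distance of amber_bottle from where it was at the start of the episode above 0.03 m or angle between amber_bottle's own z axis and vertical above 0.4 rad).
It fails at once if the jar is moved by more than 30 mm or tipped (distance of white_jar from where it was at the start of the episode above 0.03 m or angle between white_jar's own z axis and vertical above 0.4 rad).
It fails at once if the beaker is moved by more than 30 mm or tipped (distance of beaker from where it was at the start of the episode above 0.03 m or angle between beaker's own z axis and vertical above 0.4 rad).
It also fails if it takes over 72 s, if anything falls off the work surface, if the arm or the gripper's body presses on something with over 40 N, if the wrist force passes 120 N, or if a joint passes its speed limit or range.

## Working session

There is one attempt and no reset: what is moved stays moved. The work goes in short steps, Python scripts to look and compute and a tool call to move; the robot and the scene stay as the last step left them, time stands still between calls to the robot, and variables do not carry over. Pictures are saved under pics/ and viewed, at most 10 in all, crops included, and the job is handed in when it is done.

Besides the shell and the picture viewer there is one more tool, called after ">>>" as name(argument=value, ...) on one line, values as JSON. servo_tool: Moves the arm, as the interface text tells. Its arguments: {"type":"object","properties":{"increments":{"type":"array","items":{"type":"array","items":{"type":"number"}}},"squeeze":{"type":"number"}},"required":["increments"]}

```bash
mkdir -p pics
cat > h.py <<'E'
import numpy as np, cv2
from rig import manip, optics, finder
def cal(n):
    c=optics.get_calibration(n); f=240/np.tan(np.radians(c["fov_y"])/2)
    return np.array([[f,0,c["cx"]],[0,f,c["cy"]],[0,0,1]]),np.array(c["dist_coeffs"],float),np.array(c["world_to_cam"])
def ray(n,px,C=None):
    K,d,T=C or cal(n)
    u=cv2.undistortPoints(np.array([[px]],float),K,d)[0,0]
    R=T[:3,:3]; o=-R.T@T[:3,3]; return o,R.T@np.array([u[0],u[1],1])
def onz(n,px,z,C=None):
    o,v=ray(n,px,C); return o+v*(z-o[2])/v[2]
def proj(n,P,C=None):
    K,d,T=C or cal(n)
    return cv2.projectPoints(np.array(P,float).reshape(-1,3),cv2.Rodrigues(T[:3,:3])[0],T[:3,3],K,d)[0][:,0]
E
python3 - <<'E'
from h import *
s=manip.get_state();print(s)
ims=[]
for n in("scene","side","wrist"):
    im=optics.get_image(n)[:,:,::-1];cv2.imwrite(f"pics/{n}0.png",im)
    for l,z in dict(reader=0,home=.012,bridge=.056,plate=.012,press_zone=.016,gate_pivot=.012,gate_knob=.042,amber_bottle=0,white_jar=0,beaker=0).items():
        r=finder.tip_of(l,n)[:1]
        for q in r: print(n,l,round(q["p"],2),np.round(q["at"]),np.round(onz(n,q["at"],z),4))
E
```

```text
{'clock': 0.0, 'qpos': array([ 1.18997382e+00,  2.76584157e-01,  1.50615312e+00, -1.68741979e-05,
        1.36073509e+00, -1.20989371e-01]), 'qd': array([-6.48630746e-04,  2.89160146e-04, -5.26664262e-04,  5.56030425e-04,
       -4.39830867e-05, -7.57087412e-05]), 'effort': array([-1.05488216e-03, -4.16778445e+01, -2.45796007e+01, -3.16848927e-04,
        1.11560643e-02, -3.74022545e-05]), 'position': array([0.14753205, 0.55519408, 0.23843794]), 'ee_rot': array([-2.25357117e-04,  1.29549607e-01,  9.91572497e-01, -9.12474613e-04]), 'contact_force': array([-0.97812125, -0.69293722, -0.26482922]), 'moment': array([-0.05686292, -0.00064837,  0.02180954]), 'gripper_force': 0.0, 'width': 0.08544029337399459}
scene reader 0.93 [336. 301.] [0.6081 0.0557 0.    ]
scene home 0.95 [336. 293.] [0.6    0.0553 0.012 ]
scene bridge 0.85 [335. 288.] [0.646  0.0532 0.056 ]
scene plate 0.58 [344. 251.] [0.4693 0.0761 0.012 ]
scene press_zone 0.56 [341. 243.] [0.4451 0.0715 0.016 ]
scene gate_pivot 0.67 [383. 272.] [0.5418 0.1417 0.012 ]
scene gate_knob 0.96 [389. 232.] [0.4516 0.1649 0.042 ]
scene amber_bottle 0.86 [230. 294.] [ 0.5794 -0.1271 -0.    ]
scene white_jar 0.92 [465. 300.] [0.6155 0.2706 0.    ]
scene beaker 0.77 [238. 251.] [ 0.4398 -0.1341  0.    ]
side reader 0.89 [345. 246.] [0.6135 0.0576 0.    ]
side home 0.75 [341. 242.] [0.6065 0.0571 0.012 ]
side bridge 0.96 [366. 224.] [0.6454 0.0532 0.056 ]
side plate 0.57 [262. 238.] [0.4705 0.0695 0.012 ]
side press_zone 0.79 [244. 234.] [0.4395 0.0768 0.016 ]
side gate_pivot 0.92 [304. 210.] [0.5442 0.1391 0.012 ]
side gate_knob 0.86 [247. 186.] [0.441 0.172 0.042]
side amber_bottle 0.7 [340. 340.] [ 0.5912 -0.1281  0.    ]
side white_jar 0.64 [340. 173.] [0.6187 0.2589 0.    ]
side beaker 0.6 [235. 346.] [ 0.439  -0.1339  0.    ]
```

View both.

View pics/scene0.png

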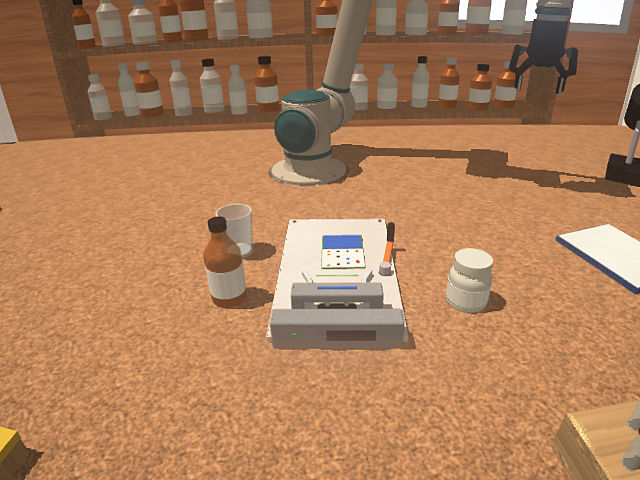

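View pics/side0.png

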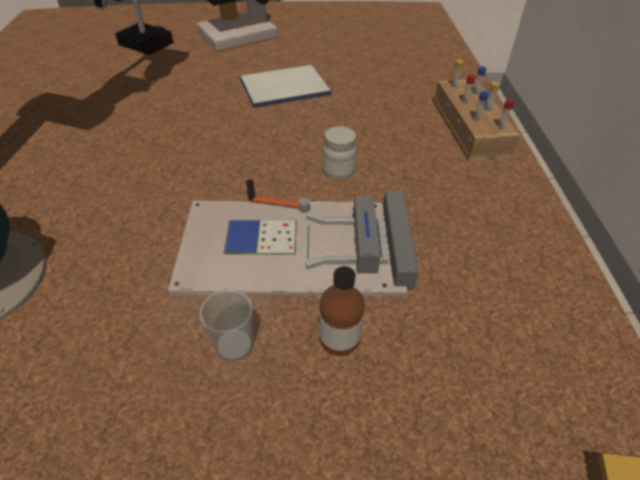

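>>> servo_tool(increments=[[-2.6,-2.6,0,0,0,0,0],[-2.6,-2.6,0,0,0,0,0],[-2.6,-2.6,0,0,0,0,0],[-2.6,-2.6,0,0,0,0,0],[-2.6,-2.6,0,0,0,0,0]], squeeze=20)

```text
clock: 2.15
position: [0.2404, 0.3955, 0.2394]
ee_rot: [0.0, 0.129, 0.992, 0.0]
contact_force: [0.8, -0.2, 0.3]
width: 0.0424
gripper_force: 0.0
```

>>> servo_tool(increments=[[-2.6,-2.6,0,0,0,0,0],[-2.6,-2.6,0,0,0,0,0],[-2.6,-2.6,0,0,0,0,0],[-2.6,-2.6,0,0,0,0,0],[-2.6,-2.6,0,0,0,0,0]])

```text
clock: 2.65
position: [0.3327, 0.2364, 0.2396]
ee_rot: [0.0, 0.129, 0.992, 0.0]
contact_force: [0.5, 0.5, 0.2]
width: 0.0425
gripper_force: 0.0
```

>>> servo_tool(increments=[[-2.6,-2.6,0,0,0,0,0],[-2.6,-2.6,0,0,0,0,0],[-2.6,-2.6,0,0,0,0,0],[-2.6,-2.6,0,0,0,-7.5,0],[0,0,0,0,0,-7.5,0]])

```text
clock: 3.15
position: [0.4085, 0.107, 0.2395]
ee_rot: [0.001, -0.001, 1.0, -0.001]
contact_force: [-1.3, 0.2, 0.1]
width: 0.0426
gripper_force: 0.0
```

Run:
```python
from h import *
s=manip.get_state();print(s["clock"],s["position"],s["ee_rot"],s["width"])
C=cal("wrist")
cv2.imwrite("pics/w1.png",optics.get_image("wrist")[:,:,::-1])
s=manip.get_state();print(s["clock"],s["position"],s["ee_rot"],s["width"])
n="wrist"
for l,z in dict(home=.012,bridge=.056,plate=.012,press_zone=.016,gate_pivot=.012,gate_knob=.042).items():
    for q in finder.tip_of(l,n)[:1]: print(n,l,round(q["p"],2),np.round(q["at"]),np.round(onz(n,q["at"],z),4))
```

```text
3.15 [0.40852125 0.10700659 0.23950295] [ 1.11424658e-03 -1.22386632e-03  9.99998148e-01 -9.81796385e-04] 0.04264492782858819
3.2 [0.40720464 0.10858021 0.23935892] [ 2.87058143e-04 -3.25316906e-03  9.99994658e-01 -1.38066337e-04] 0.042273966926329995
wrist home 0.81 [271. 366.] [0.6081 0.0602 0.012 ]
wrist plate 0.59 [284. 253.] [0.4603 0.0802 0.012 ]
wrist press_zone 0.73 [282. 231.] [0.4346 0.08   0.016 ]
wrist gate_pivot 0.6 [346. 318.] [0.5424 0.1529 0.012 ]
wrist gate_knob 0.62 [370. 247.] [0.4437 0.1724 0.042 ]
```

View pics/w1.png

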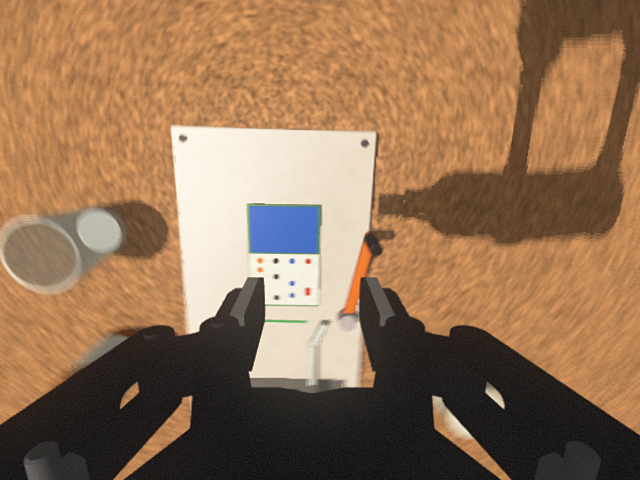

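```bash
cat >> h.py <<'E'
def topview(n,img,C,z,x0,x1,y0,y1,m=.001):
    # row grows with -x, col with -y (view as robot looking ahead)
    X,Y=np.meshgrid(np.arange(x1,x0,-m),np.arange(y1,y0,-m),indexing="ij")
    p=proj(n,np.stack([X,Y,np.full_like(X,z)],-1),C).reshape(*X.shape,2).astype(np.float32)
    return cv2.remap(img,p[...,0],p[...,1],cv2.INTER_LINEAR)
def blue(n,img,C,z=.016):
    h=cv2.cvtColor(img,cv2.COLOR_BGR2HSV)
    m=cv2.inRange(h,(105,150,60),(130,255,255))
    cs,_=cv2.findContours(m,cv2.RETR_EXTERNAL,cv2.CHAIN_APPROX_NONE)
    c=max(cs,key=cv2.contourArea)[:,0]
    P=np.array([onz(n,q,z,C)[:2] for q in c])
    (cx,cy),(w,l),a=cv2.minAreaRect((P*1000).astype(np.float32))
    return cx,cy,w,l,a
E
python3 - <<'E'
from h import *
C=cal("wrist"); im=optics.get_image("wrist")[:,:,::-1].copy(); cv2.imwrite("pics/w2.png",im)
print(manip.get_state()["position"],blue("wrist",im,C))
t1=topview("wrist",im,C,.012,.3,.7,-.1,.22)
s=cv2.imread("pics/side0.png"); t2=topview("side",s,cal("side"),.012,.3,.7,-.1,.22)
print(blue("side",s,cal("side")))
t=np.hstack([t1,t2]); t=cv2.resize(t,None,fx=1.25,fy=1.25)
cv2.imwrite("pics/t.png",t)
# deck side edges per view
for nm,tt in(("wrist",t1),("side",t2)):
    h=cv2.cvtColor(tt,cv2.COLOR_BGR2HSV); m=(h[...,1]<70)&(h[...,2]>90)
    for a,b in((.32,.42),(.34,.40)):
        L=[];
        for x in np.arange(a,b,.004):
            r=np.flatnonzero(m[int((.7-x)*1000)]);
            if len(r)>150:L.append((x,.22-r[0]/1000,.22-r[-1]/1000))
        L=np.array(L)
        if len(L)>4: print(nm,[np.round(np.polyfit(L[:,0]-.4,L[:,k],1),4) for k in(1,2)])
    cols=np.arange(110,210,5); near=[np.flatnonzero(m[:,c])[-1] for c in cols]
    print("near x", np.round(np.polyfit(.22-cols/1000-.06,.7-np.array(near)/1000,1),4))
E
```

```text
[0.40562794 0.1110887  0.23936063] (436.2864074707031, 76.19283294677734, 72.09353637695312, 51.239288330078125, 88.54668426513672)
(1001.4652709960938, 552.0394287109375, 7.782550811767578, 4.978496551513672, 0.9102578163146973)
wrist [array([0.1555, 0.1741]), array([-0.0316, -0.0369])]
wrist [array([-0.0402,  0.1709]), array([-0.0357, -0.0371])]
near x [0.0368 0.3311]
side [array([-0.038 ,  0.1666]), array([-0.8886, -0.0877])]
side [array([-0.0491,  0.1664]), array([-0.958 , -0.0889])]
near x [0.0409 0.3326]
```

View pics/t.png

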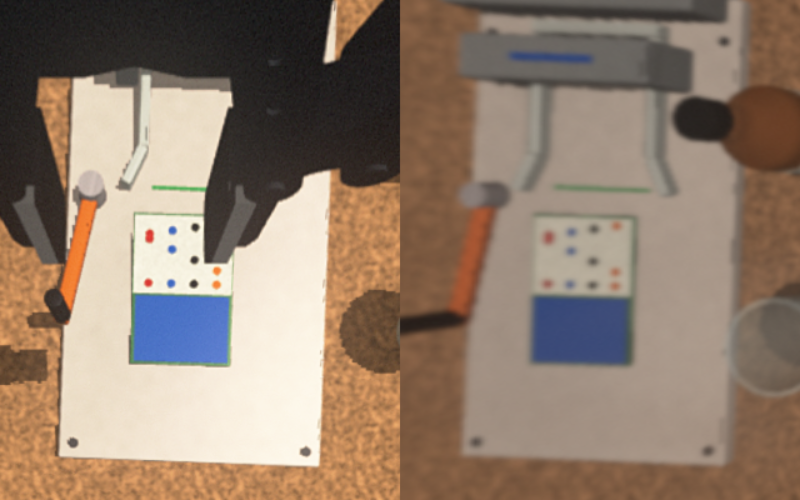

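>>> servo_tool(increments=[[-1.5,-1.7,3,0,0,0,0.3],[-1.5,-1.8,4,0,0,0,0.3],[0,0,4,0,0,2,0.3],[0,0,4,0,0,0,0.3],[0,0,2,0,0,0,0.3]])

```text
clock: 4.05
position: [0.4338, 0.0759, 0.0665]
ee_rot: [-0.002, 0.016, 1.0, -0.0]
contact_force: [-0.3, -0.2, 0.6]
width: 0.0297
gripper_force: 0.0
```

>>> servo_tool(increments=[[0,0,0,0,0,0,0.3],[0,0,0,0,0,0,0.3],[0,0,0,0,0,0,0.3],[0,0,0,0,0,0,0.3],[0,0,0,0,0,0,0.3]])

```text
clock: 4.55
position: [0.4369, 0.0756, 0.0704]
ee_rot: [0.001, 0.016, 1.0, 0.0]
contact_force: [0.2, -0.4, -0.1]
width: 0.0299
gripper_force: 0.0
```

Run:
```python
from h import *
C=cal("wrist"); im=optics.get_image("wrist")[:,:,::-1].copy(); cv2.imwrite("pics/w3.png",im)
s=manip.get_state();print(s["position"],s["ee_rot"],s["contact_force"],s["width"]);print(blue("wrist",im,C))
print(C[2])
```

```text
[0.43669714 0.07558288 0.07020562] [1.07175414e-03 1.64210055e-02 9.99864590e-01 6.41035169e-05] [ 0.21758707 -0.3486709  -0.11787756] 0.029614851462092116
(436.23870849609375, 75.53607940673828, 73.58406829833984, 51.632755279541016, 88.11902618408203)
[[ 0.03247131  0.99947038  0.00213791 -0.0907074 ]
 [ 0.9621741  -0.03183837  0.27056853 -0.40851678]
 [ 0.2704933  -0.00672867 -0.96269834  0.09798011]
 [ 0.          0.          0.          1.        ]]
```

View pics/w3.png

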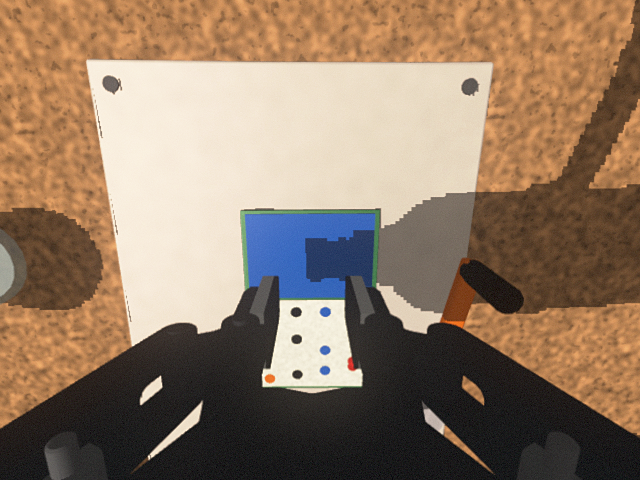

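Run:
```python
from h import *
C=cal("wrist")
P=[onz("wrist",p,.012,C) for p in((88,60),(491,63),(111,84),(470,87),(133,340))]
print(np.round(P,4)); d=P[1]-P[0]; print(np.linalg.norm(d),-d[0]/d[1],(P[0]+P[1])/2)
```

```text
[[ 0.3275 -0.0337  0.012 ]
 [ 0.3353  0.1717  0.012 ]
 [ 0.3389 -0.0245  0.012 ]
 [ 0.3462  0.1621  0.012 ]
 [ 0.4896 -0.0396  0.012 ]]
0.2055402273719233 -0.037666383871595106 [0.33140999 0.06896336 0.012     ]
```

>>> servo_tool(increments=[[0,0,2,0,0,0,0.3],[0,0,1.5,0,0,0,0.3],[0,0,0.5,0,0,0,0.3],[0,0,0.2,0,0,0,0.3],[0,0,0,0,0,0,0.3]])

```text
clock: 5.1
position: [0.4364, 0.0755, 0.0276]
ee_rot: [0.0, 0.016, 1.0, 0.0]
contact_force: [-0.1, -0.5, 0.0]
width: 0.0299
gripper_force: 0.0
```

>>> servo_tool(increments=[[0,0,0.1,0,0,0,0.3],[0,0,0.1,0,0,0,0.3],[0,0,0.1,0,0,0,0.3],[0,0,0,0,0,0,0.3],[0,0,0,0,0,0,0.3]])

```text
clock: 5.6
position: [0.4361, 0.0755, 0.0244]
ee_rot: [0.0, 0.016, 1.0, 0.0]
contact_force: [0.7, -0.6, 0.5]
width: 0.0299
gripper_force: 0.0
```

>>> servo_tool(increments=[[0,0,0.1,0,0,0,0.3],[0,0,0.1,0,0,0,0.3],[0,0,0,0,0,0,0.3],[0,0,0,0,0,0,0.3],[0,0,0,0,0,0,0.3]])

```text
clock: 6.1
position: [0.4368, 0.0755, 0.0236]
ee_rot: [0.001, 0.016, 1.0, 0.0]
contact_force: [-2.4, -1.5, 11.5]
width: 0.0301
gripper_force: 6.2
```

>>> servo_tool(increments=[[-0.2,-0.1,0,0,0,0,0.3],[-0.4,-0.2,0,0,0,0,0.3],[-0.4,-0.2,0,0,0,0,0.3],[-0.4,-0.2,0,0,0,0,0.3],[-0.1,0,0,0,0,0,0.3]])

```text
clock: 6.6
position: [0.4522, 0.0679, 0.0235]
ee_rot: [0.001, 0.017, 1.0, 0.0]
contact_force: [-1.8, 0.3, 11.7]
width: 0.0299
gripper_force: 6.2
```

>>> servo_tool(increments=[[-0.2,-0.1,0,0,0,0,0.3],[-0.4,-0.2,0,0,0,0.3,0.3],[-0.4,-0.12,0,0,0,0,0.3],[-0.2,0,0,0,0,0,0.3],[0,0,0,0,0,0,0.3]])

```text
clock: 7.1
position: [0.4642, 0.0633, 0.0236]
ee_rot: [0.001, 0.019, 1.0, 0.0]
contact_force: [-0.6, -0.7, 10.1]
width: 0.0297
gripper_force: 5.1
```

Run:
```python
from h import *
C=cal("wrist"); im=optics.get_image("wrist")[:,:,::-1].copy(); cv2.imwrite("pics/w4.png",im)
s=manip.get_state();print(s["clock"],s["position"],s["ee_rot"],s["contact_force"],s["width"]);print(blue("wrist",im,C))
```

```text
7.15 [0.46414744 0.06331221 0.0235562 ] [1.54399250e-03 1.90803081e-02 9.99816762e-01 1.14284617e-06] [-1.20422364e+00 -2.00980059e-03  1.02093244e+01] 0.030101891935014585
(463.9797058105469, 63.13846969604492, 73.8567123413086, 51.57473373413086, 87.79739379882812)
```

View pics/w4.png

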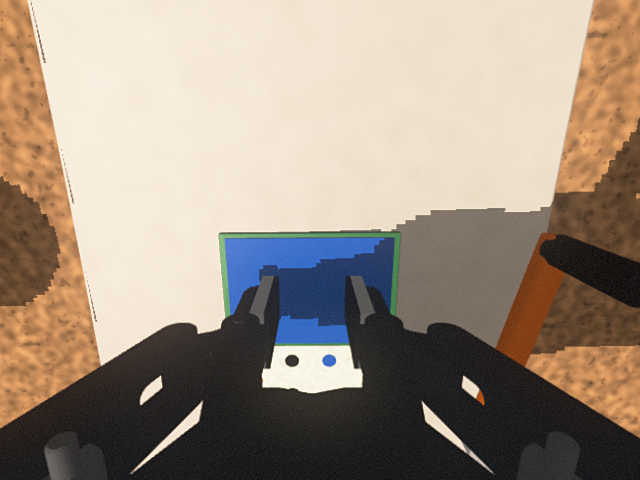

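>>> servo_tool(increments=[[-0.3,0.05,0,0,0,0,0.3],[-0.6,0,0,0,0,0,0.3],[-0.6,0,0,0,0,0,0.3],[-0.6,0,0,0,0,0,0.3],[-0.4,0,0,0,0,0,0.3]])

```text
clock: 7.65
position: [0.4889, 0.0629, 0.0236]
ee_rot: [0.001, 0.019, 1.0, 0.0]
contact_force: [-1.1, -0.9, 11.0]
width: 0.0299
gripper_force: 5.5
```

>>> servo_tool(increments=[[-0.6,0,0,0,0,0,0.3],[-0.6,0,0,0,0,0,0.3],[-0.6,0,0,0,0,0,0.3],[-0.5,0,0,0,0,0,0.3],[-0.2,0,0,0,0,0,0.3]])

```text
clock: 8.15
position: [0.514, 0.062, 0.0236]
ee_rot: [0.001, 0.019, 1.0, 0.0]
contact_force: [-1.2, -0.1, 10.7]
width: 0.03
gripper_force: 5.2
```

>>> servo_tool(increments=[[-0.6,0,0,0,0,0,0.3],[-0.6,0,0,0,0,0,0.3],[-0.6,0,0,0,0,0,0.3],[-0.5,0,0,0,0,0,0.3],[-0.2,0,0,0,0,0,0.3]])

```text
clock: 8.65
position: [0.5389, 0.061, 0.0236]
ee_rot: [0.001, 0.019, 1.0, 0.0]
contact_force: [-1.8, 0.3, 9.4]
width: 0.0298
gripper_force: 4.9
```

Run:
```python
from h import *
C=cal("wrist"); im=optics.get_image("wrist")[:,:,::-1].copy(); cv2.imwrite("pics/w5.png",im)
s=manip.get_state();print(s["clock"],s["position"],s["ee_rot"],s["contact_force"],s["width"]);print(blue("wrist",im,C))
```

```text
8.7 [0.53923016 0.06100368 0.02357574] [1.37623884e-03 1.90776068e-02 9.99817058e-01 4.48126453e-05] [-0.0701156  -0.17396334  8.63714358] 0.030039778444197876
(538.798583984375, 60.81580352783203, 73.67729949951172, 51.56669998168945, 87.79747772216797)
```

>>> servo_tool(increments=[[-0.2,0,0.05,0,0,0,0.3],[-0.2,0,0.05,0,0,0,0.3],[0,0,0,0,0,0,0.3],[0,0,0,0,0,0,0.3],[0,0,0,0,0,0,0.3]])

```text
clock: 9.2
position: [0.5434, 0.0609, 0.0235]
ee_rot: [0.002, 0.019, 1.0, 0.0]
contact_force: [-1.6, 0.2, 14.0]
width: 0.0299
gripper_force: 7.0
```

>>> servo_tool(increments=[[0,0,0.05,0,0,0,0.3],[0,0,0.05,0,0,0,0.3],[0,0,0.05,0,0,0,0.3],[0,0,0,0,0,0,0.3],[0,0,0,0,0,0,0.3]])

```text
clock: 9.7
position: [0.5436, 0.0609, 0.0235]
ee_rot: [0.003, 0.019, 1.0, 0.0]
contact_force: [-3.2, 0.0, 24.0]
width: 0.0298
gripper_force: 12.0
```

>>> servo_tool(increments=[[-0.2,0,0,0,0,0,0.3],[-0.3,0,0,0,0,0,0.3],[-0.3,0,0,0,0,0,0.3],[-0.3,0,0,0,0,0,0.3],[-0.2,0,0,0,0,0,0.3]])

```text
clock: 10.2
position: [0.5527, 0.0606, 0.0235]
ee_rot: [-0.001, 0.019, 1.0, 0.0]
contact_force: [-8.9, 0.3, 28.2]
width: 0.03
gripper_force: 14.5
```

>>> servo_tool(increments=[[-0.1,0,-0.05,0,0,0,0.3],[-0.1,0,0,0,0,0,0.3],[0,0,0,0,0,0,0.3],[0,0,0,0,0,0,0.3],[0,0,0,0,0,0,0.3]])

```text
clock: 10.7
position: [0.5568, 0.0605, 0.0235]
ee_rot: [0.001, 0.019, 1.0, 0.0]
contact_force: [-6.4, 0.4, 22.7]
width: 0.03
gripper_force: 11.4
```

>>> servo_tool(increments=[[-0.1,0,0,0,0,0,0.3],[-0.2,0,0,0,0,0,0.3],[-0.2,0,0,0,0,0,0.3],[0,0,0,0,0,0,0.3],[0,0,0,0,0,0,0.3]])

```text
clock: 11.2
position: [0.5621, 0.0602, 0.0235]
ee_rot: [0.001, 0.019, 1.0, 0.0]
contact_force: [-5.1, 1.7, 21.8]
width: 0.0298
gripper_force: 11.0
```

Run:
```python
from h import *
C=cal("wrist"); im=optics.get_image("wrist")[:,:,::-1].copy(); cv2.imwrite("pics/w6.png",im)
s=manip.get_state();print(s["clock"],s["position"],s["ee_rot"],s["contact_force"],s["width"]);print(blue("wrist",im,C))
```

```text
11.25 [0.56207335 0.06025633 0.02351333] [1.00898196e-03 1.90118183e-02 9.99818747e-01 7.13725759e-05] [-6.06566712  0.74407801 21.85117511] 0.030051546249441372
(561.868408203125, 60.025428771972656, 73.74608612060547, 51.53494644165039, 87.80384063720703)
```

>>> servo_tool(increments=[[-0.2,0,0,0,0,0,0.3],[-0.4,0,0,0,0,0,0.3],[-0.4,0,0,0,0,0,0.3],[-0.3,0,0,0,0,0,0.3],[-0.2,0,0,0,0,0,0.3]])

```text
clock: 11.75
position: [0.5768, 0.0597, 0.0235]
ee_rot: [0.001, 0.019, 1.0, 0.0]
contact_force: [-7.2, 0.3, 22.3]
width: 0.0298
gripper_force: 11.0
```

>>> servo_tool(increments=[[-0.1,0,0,0,0,0,0.3],[-0.1,0,0,0,0,0,0.3],[0,0,0,0,0,0,0.3],[0,0,0,0,0,0,0.3],[0,0,0,0,0,0,0.3]])

```text
clock: 12.25
position: [0.5784, 0.0596, 0.0235]
ee_rot: [0.0, 0.019, 1.0, 0.0]
contact_force: [-6.0, 0.4, 21.8]
width: 0.0303
gripper_force: 11.1
```

>>> servo_tool(increments=[[-0.1,0,0,0,0,0,0.3],[-0.1,0,0,0,0,0,0.3],[0,0,0,0,0,0,0.3],[0,0,0,0,0,0,0.3],[0,0,0,0,0,0,0.3]])

```text
clock: 12.75
position: [0.5785, 0.0596, 0.0235]
ee_rot: [-0.002, 0.019, 1.0, 0.0]
contact_force: [-9.4, -0.0, 24.9]
width: 0.0296
gripper_force: 12.6
```

>>> servo_tool(increments=[[-0.1,0,0,0,0,0,0.3],[-0.05,0,0,0,0,0,0.3],[0,0,0,0,0,0,0.3],[0,0,0,0,0,0,0.3],[0,0,0,0,0,0,0.3]])

```text
clock: 13.25
position: [0.5785, 0.0596, 0.0235]
ee_rot: [-0.003, 0.019, 1.0, 0.0]
contact_force: [-11.9, 1.4, 26.8]
width: 0.0299
gripper_force: 13.8
```

Run:
```python
from h import *
C=cal("wrist"); im=optics.get_image("wrist")[:,:,::-1].copy()
s=manip.get_state();print(s["clock"],s["position"],s["contact_force"]);print(blue("wrist",im,C))
print(np.round(proj("wrist",[[.611,.0584,.012]],C)))
sd=optics.get_image("side")[:,:,::-1].copy()
a=cv2.resize(im[120:400,150:550],(800,560))
b=cv2.resize(sd[180:300,220:440],(800,436),interpolation=cv2.INTER_CUBIC)
cv2.imwrite("pics/w7.png",a);cv2.imwrite("pics/s7.png",b)
```

```text
13.3 [0.57852423 0.05965502 0.02346214] [-10.96511788   0.34423335  28.19540977]
(578.1734008789062, 59.484222412109375, 73.79595184326172, 51.70518112182617, 88.21143341064453)
[[310. 350.]]
```

View pics/w7.png

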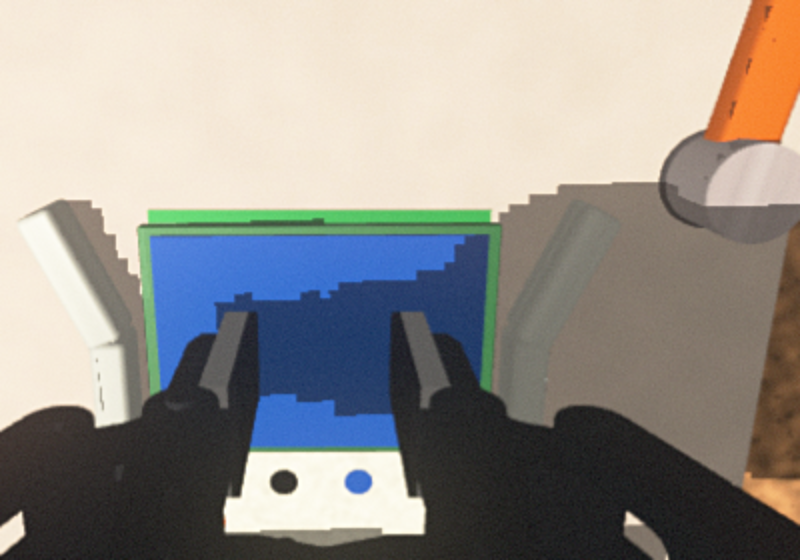

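>>> servo_tool(increments=[[0,0,-0.2,0,0,0,0.3],[0,0,-0.5,0,0,0,0.3],[0,0,-2.5,0,0,0,0.3],[0,0,-4,0,0,0,0.3],[0,0,-3.5,0,0,0,0.3]])

```text
clock: 13.85
position: [0.5823, 0.0593, 0.1282]
ee_rot: [-0.0, 0.019, 1.0, 0.0]
contact_force: [0.5, 0.6, 0.2]
width: 0.0297
gripper_force: 0.0
```

>>> servo_tool(increments=[[2.8,2.1,0,0,0,0,-1],[2.8,2.1,0,0,0,0,-1],[2.8,2.1,0,0,0,0,-1],[2.8,2.1,0,0,0,0,-1],[2.6,2.1,0,0,0,0,-1]])

```text
clock: 14.35
position: [0.4471, 0.1702, 0.1272]
ee_rot: [-0.0, 0.019, 1.0, 0.0]
contact_force: [-0.2, 0.8, 0.5]
width: 0.0852
gripper_force: 0.0
```

>>> servo_tool(increments=[[0,0,0,0,0,0,-1],[0,0,0,0,0,0,-1],[0,0,0,0,0,0,-1],[0,0,0,0,0,0,-1],[0,0,0,0,0,0,-1]])

```text
clock: 14.85
position: [0.449, 0.169, 0.1272]
ee_rot: [0.0, 0.02, 1.0, -0.0]
contact_force: [0.3, -0.1, 0.9]
width: 0.0854
gripper_force: 0.0
```

Run:
```python
from h import *
C=cal("wrist"); im=optics.get_image("wrist")[:,:,::-1].copy(); cv2.imwrite("pics/w8.png",im)
s=manip.get_state();print(s["clock"],s["position"],s["ee_rot"],s["contact_force"],s["width"])
for n in("wrist","side"):
    if n=="side": cv2.imwrite("pics/s8.png",optics.get_image(n)[:,:,::-1])
    for l,z in dict(gate_knob=.042,gate_pivot=.012,plate=.012,home=.012).items():
        for q in finder.tip_of(l,n)[:1]: print(n,l,round(q["p"],2),np.round(q["at"]),np.round(onz(n,q["at"],z),4))
```

```text
14.9 [0.44891671 0.16902473 0.12717657] [2.74633513e-05 1.96567965e-02 9.99806786e-01 7.94900062e-08] [ 0.04262506  0.40603434 -0.67833006] 0.08543961823058478
wrist gate_knob 0.56 [308. 239.] [0.4461 0.1677 0.042 ]
wrist gate_pivot 0.74 [286. 342.] [0.5435 0.1453 0.012 ]
side gate_knob 0.85 [247. 188.] [0.4413 0.1684 0.042 ]
side gate_pivot 0.7 [339. 171.] [0.6169 0.2511 0.012 ]
side plate 0.73 [234. 346.] [ 0.44   -0.1424  0.012 ]
side home 0.28 [248. 188.] [0.4374 0.204  0.012 ]
```

View pics/w8.png

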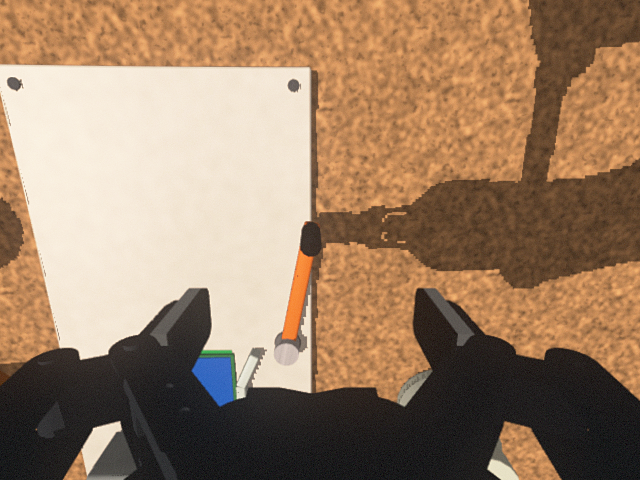

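>>> servo_tool(increments=[[0.3,-0.1,2,0,0,0,-1],[0,0,3,0,0,0,-1],[0,0,2.5,0,0,0,-1],[0,0,1,0,0,0,-1],[0,0,0,0,0,0,-1]])

```text
clock: 15.85
position: [0.4443, 0.1685, 0.0412]
ee_rot: [-0.001, 0.019, 1.0, -0.0]
contact_force: [0.5, 0.8, -0.3]
width: 0.0854
gripper_force: 0.0
```

>>> servo_tool(increments=[[0,0,0,0,0,0,1],[0,0,0,0,0,0,1],[0,0,0,0,0,0,1],[0,0,0,0,0,0,1],[0,0,0,0,0,0,1]], squeeze=20)

```text
clock: 16.35
position: [0.4455, 0.1687, 0.0428]
ee_rot: [0.001, 0.019, 1.0, 0.0]
contact_force: [-1.3, 0.6, 2.9]
width: 0.0129
gripper_force: 23.6
```

>>> servo_tool(increments=[[0,0,0,0,0,0,1],[0,0,0,0,0,0,1],[0,0,0,0,0,0,1],[0,0,0,0,0,0,1],[0,0,0,0,0,0,1]])

```text
clock: 16.85
position: [0.4455, 0.1687, 0.0427]
ee_rot: [0.0, 0.019, 1.0, 0.0]
contact_force: [-0.4, -0.2, 4.8]
width: 0.013
gripper_force: 22.1
```

Run:
```python
import numpy as np
a=np.radians(np.linspace(166.4,269,21)); p=.1*np.c_[np.cos(a),np.sin(a)]; d=np.diff(p,axis=0)*100
c,s=np.cos(.038),np.sin(.038)
print(np.round(np.c_[-c*d[:,0]+s*d[:,1], s*d[:,0]+c*d[:,1]],2).tolist())
```

```text
[[0.14, -0.88], [0.06, -0.89], [-0.02, -0.89], [-0.1, -0.89], [-0.18, -0.88], [-0.26, -0.86], [-0.33, -0.83], [-0.41, -0.8], [-0.48, -0.76], [-0.54, -0.71], [-0.6, -0.66], [-0.66, -0.6], [-0.71, -0.54], [-0.76, -0.48], [-0.8, -0.41], [-0.83, -0.33], [-0.86, -0.26], [-0.88, -0.18], [-0.89, -0.1], [-0.89, -0.02]]
```

>>> servo_tool(increments=[[0.14,-0.88,0,0,0,0,1],[0.06,-0.89,0,0,0,0,1],[-0.02,-0.89,0,0,0,0,1],[-0.1,-0.89,0,0,0,0,1],[-0.18,-0.88,0,0,0,0,1]])

```text
clock: 17.35
position: [0.4431, 0.1246, 0.0425]
ee_rot: [-0.001, 0.019, 1.0, 0.0]
contact_force: [-3.5, 1.1, 6.8]
width: 0.0134
gripper_force: 22.5
```

>>> servo_tool(increments=[[-0.26,-0.86,0,0,0,0,1],[-0.33,-0.83,0,0,0,0,1],[-0.41,-0.8,0,0,0,0,1],[-0.48,-0.76,0,0,0,0,1],[-0.54,-0.71,0,0,0,0,1]])

```text
clock: 17.85
position: [0.4631, 0.0838, 0.0424]
ee_rot: [-0.0, 0.019, 1.0, 0.0]
contact_force: [-1.9, 1.3, 4.1]
width: 0.0129
gripper_force: 22.4
```

>>> servo_tool(increments=[[-0.6,-0.66,0,0,0,0,1],[-0.66,-0.6,0,0,0,0,1],[-0.71,-0.54,0,0,0,0,1],[-0.76,-0.48,0,0,0,0,1],[-0.8,-0.41,0,0,0,0,1]])

```text
clock: 18.35
position: [0.4981, 0.0555, 0.0422]
ee_rot: [-0.0, 0.019, 1.0, 0.0]
contact_force: [-2.1, 3.5, 4.0]
width: 0.0131
gripper_force: 22.5
```

>>> servo_tool(increments=[[-0.83,-0.33,0,0,0,0,1],[-0.86,-0.26,0,0,0,0,1],[-0.6,-0.12,0,0,0,0,1],[-0.3,-0.05,0,0,0,0,1],[0,0,0,0,0,0,1]])

```text
clock: 18.85
position: [0.5241, 0.0469, 0.0422]
ee_rot: [0.001, 0.019, 1.0, -0.0]
contact_force: [0.7, 0.6, 1.8]
width: 0.0132
gripper_force: 22.3
```

Remaining about 14 mm to the limit; go gently until force rises.

>>> servo_tool(increments=[[-0.3,-0.05,0,0,0,0,1],[-0.3,-0.03,0,0,0,0,1],[-0.3,-0.02,0,0,0,0,1],[-0.2,0,0,0,0,0,1],[0,0,0,0,0,0,1]])

```text
clock: 19.35
position: [0.5342, 0.0454, 0.0422]
ee_rot: [0.0, 0.019, 1.0, -0.0]
contact_force: [-2.7, 0.5, 2.3]
width: 0.0132
gripper_force: 22.4
```

>>> servo_tool(increments=[[-0.2,0,0,0,0,0,1],[-0.15,0,0,0,0,0,1],[0,0,0,0,0,0,1],[0,0,0,0,0,0,1],[0,0,0,0,0,0,1]])

```text
clock: 19.85
position: [0.5376, 0.0452, 0.0423]
ee_rot: [0.0, 0.019, 1.0, -0.0]
contact_force: [-1.1, -2.7, 2.2]
width: 0.0131
gripper_force: 22.3
```

>>> servo_tool(increments=[[-0.2,0,0,0,0,0,1],[-0.2,0,0,0,0,0,1],[-0.1,0,0,0,0,0,1],[0,0,0,0,0,0,1],[0,0,0,0,0,0,1]])

```text
clock: 20.35
position: [0.5416, 0.045, 0.0422]
ee_rot: [-0.001, 0.019, 1.0, -0.0]
contact_force: [-3.9, -3.8, 4.8]
width: 0.0127
gripper_force: 22.5
```

>>> servo_tool(increments=[[-0.15,0,0,0,0,0,1],[-0.15,0,0,0,0,0,1],[0,0,0,0,0,0,1],[0,0,0,0,0,0,1],[0,0,0,0,0,0,1]])

```text
clock: 20.85
position: [0.5417, 0.045, 0.0421]
ee_rot: [-0.004, 0.019, 1.0, -0.0]
contact_force: [-8.7, -4.0, 7.6]
width: 0.0132
gripper_force: 22.9
```

Run:
```python
from h import *
C=cal("wrist"); im=optics.get_image("wrist")[:,:,::-1].copy()
s=manip.get_state();print(s["clock"],s["position"],s["contact_force"]);
for q in finder.tip_of("gate_knob","wrist")[:1]+finder.tip_of("gate_pivot","wrist")[:1]: print(q, onz("wrist",q["at"],.042,C),onz("wrist",q["at"],.012,C))
cv2.imwrite("pics/w9.png",im)
```

```text
20.9 [0.54174837 0.0449527  0.04206698] [-8.79525168 -5.00089463  7.49226124]
{'at': [308.5, 296.0], 'p': 0.76} [0.53978239 0.04446437 0.042     ] [0.55396976 0.04365471 0.012     ]
{'at': [508.6, 271.9], 'p': 0.92} [0.53176178 0.12941812 0.042     ] [0.54417206 0.14743124 0.012     ]
```

View pics/w9.png

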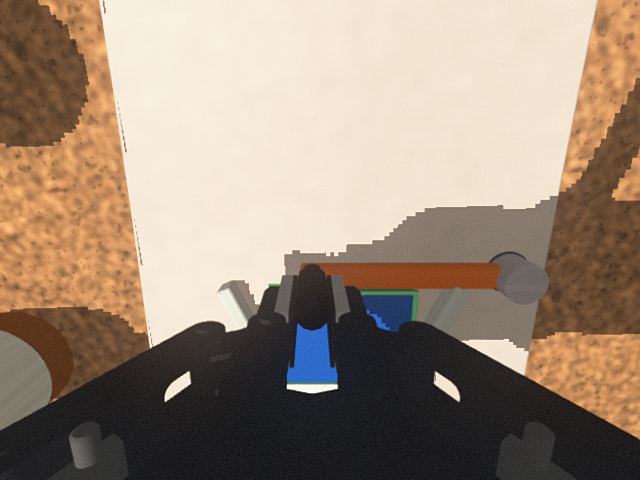

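>>> servo_tool(increments=[[0.1,0,0,0,0,0,1],[0.1,0,0,0,0,0,0.3],[0,0,0,0,0,0,0.3],[0,0,0,0,0,0,0.3],[0,0,-0.5,0,0,0,0.3]])

```text
clock: 21.5
position: [0.5436, 0.0458, 0.0469]
ee_rot: [-0.0, 0.019, 1.0, 0.0]
contact_force: [-0.7, -0.1, -0.2]
width: 0.0296
gripper_force: 0.0
```

>>> servo_tool(increments=[[0,0,-2,0,0,0,0.3],[0,0,-4,0,0,0,0.3],[0,0,-4,0,0,0,0.3],[2,0,-2,0,0,0,0.3],[4,0,0,0,0,0,0.3]])

```text
clock: 22.0
position: [0.4888, 0.0476, 0.1713]
ee_rot: [0.006, 0.019, 1.0, 0.0]
contact_force: [0.3, 0.7, -0.4]
width: 0.0296
gripper_force: 0.0
```

>>> servo_tool(increments=[[5,0,0,0,0,0,0.3],[3,0,0,0,0,0,0.3],[0,0,0,0,0,0,0.3],[0,0,0,0,0,0,0.3],[0,0,0,0,0,0,0.3]])

```text
clock: 22.5
position: [0.4054, 0.0507, 0.1679]
ee_rot: [0.001, 0.019, 1.0, 0.0]
contact_force: [-0.4, -0.5, 0.6]
width: 0.0294
gripper_force: 0.0
```

Run:
```python
from h import *
C=cal("wrist"); im=optics.get_image("wrist")[:,:,::-1].copy()
s=manip.get_state();print(s["clock"],s["position"],s["contact_force"])
sd=optics.get_image("side")[:,:,::-1].copy()
for n in("wrist","side"):
  for l,z in(("gate_knob",.042),("gate_pivot",.012),("press_zone",.016),("home",.012)):
    for q in finder.tip_of(l,n)[:1]: print(n,l,round(q["p"],2),np.round(onz(n,q["at"],z),4))
b=cv2.resize(sd[170:310,180:440],(780,420),interpolation=cv2.INTER_CUBIC)
cv2.imwrite("pics/f.png",b)
```

```text
22.55 [0.40536569 0.05066564 0.16766778] [ 0.23345977 -0.63124139  0.00927258]
wrist gate_knob 0.83 [0.5401 0.0449 0.042 ]
wrist press_zone 0.76 [0.579  0.0595 0.016 ]
side gate_knob 0.93 [0.5362 0.0427 0.042 ]
side gate_pivot 0.55 [0.5406 0.1387 0.012 ]
side press_zone 0.77 [0.5815 0.059  0.016 ]
side home 0.6 [0.6088 0.0426 0.012 ]
```

View pics/f.png

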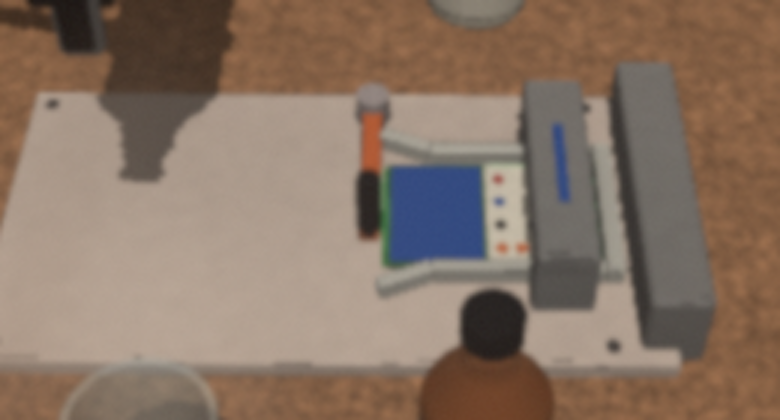

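The side view shows the plate home and square between the guides, and the gate bar shut across the deck behind it (bar at about 370,180, plate's blue band at about 435,215). The bottle, jar and beaker stand where they were, and the arm is clear.

```bash
python3 -c "
from rig import manip
print(manip.sign_off())"
```

```text
the job is handed in; nothing more can be done
None
```

The plate was slid up to the end stop, the gate was swung shut to its limit, and the job was handed in at about 22.6 s; the sign-off returned no verdict.

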